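# Press a sample cell's plug home in the locking press

## Task

Set the aluminium sample cell down in the cradle of the locking press with its white plug facing the moving jaw. Push the handle round with closed fingers, without gripping it, until the linkage snaps over centre and stays locked on its own with the plug pressed in flush - feel for that point and do not force the handle hard against its stop - then take the hand off it. Finally flick the release lever by its tab, leaving the handle alone, so that the press springs open and the cell stands free in the cradle, and do not disturb the other glassware.

Things in the scene. Friction and masses are not known exactly. Their poses are not given: they have to be found in the camera images.
- cell: Loose aluminium block with rounded edges, 26 (x) x 40 (y) x 40 (z) mm, about 0.18 kg, with a round white plug 14 mm across standing out of the middle of its +y end (20 mm above its underside). Origin: centre of its underside; z up. It starts on the worktop, right of the press.
- plug (a joint): How far the plug has been pushed into the cell, in m: about 0 to 0.0015 at the start, when it stands out 8 to 6.5 mm, and 0.008 when flush with the cell's end. It slides stiffly (about 20 N) and stays where it is pushed.
- press: Locking press: a plier linkage lying flat on a grey base plate, 150 x 245 x 12 mm, fixed to the worktop. Origin on the worktop; z up, y from the fixed jaw (anvil) towards the handle pivot. The anvil's face is at y = -130 mm, its top at z = 66 mm. Nothing beside the cradle, in x, is taller than 44 mm. The guide of the moving jaw's ram rises to z = 73 mm at y = -45 to -27 mm.
- cradle (a point): Middle of the cradle's floor, at (0, -110, 30) mm in the press frame and 30 mm above the worktop. Two low flared cheeks, 30 mm apart in x at the floor and 37 mm at their tops (z = 43 mm), stand beside it. A cell that stands against the anvil has its origin at this point; its +y (plug) end must look to press +y, the moving jaw.
- jaw_face (a point): Centre of the moving jaw's flat face, a steel disc 24.5 mm across, 50 mm above the worktop. It goes to press -y as the handle closes: y = -64 mm in the press frame when open, as at the start, -90 mm when it has pressed the plug flush. The jaw is sprung, so it then stands still while the linkage goes over centre.
- handle: Handle bar of the press: steel, dark rubber sleeve 80 mm long, 16 thick, 24 high (z = 38 to 62 mm). Origin on the pivot axis at worktop height; the bar runs along its own -x to 160 mm from there. It swings level, counter-clockwise from above, to close: at first it points about to press +y (within 35 degrees), when locked about along press -x. Pressing it with more than 20 N is too hard.
- handle_pivot (a point): Pivot axis of the handle, at (0, 41) mm in the press frame. The bar is clamped on its hub at an angle that differs each time, and swings slack on it for up to 26 degrees before it bites, so where it locks is not known beforehand: after 64 to 93 degrees of swing, pointing from 8 degrees on the cradle's side to 28 degrees on the other side of press -x.
- handle_grip (a point): Middle of the rubber sleeve, 125 mm from the pivot, 50 mm above the worktop: where to push. After the slack it takes 2 to 8 N while the plug slides in; then the push fades to nothing at dead centre, and about 3 degrees further the bar, snapping ahead of the finger, meets its rigid stop and stays there.
- release_lever (a joint): Angle of the release lever in rad, 0 at rest, up to 0.40; a weak spring returns it. Clockwise seen from above (its tab moves to press +y) is positive. From about 0.1 it bears on the locked linkage (a few N at the tab) and by about 0.3 it has tipped it back over centre.
- release_tab (a point): Middle of the upright steel tab on the release lever's end, 12 (along press x) x 8 (along press y) mm, z = 28 to 58 mm, point 45 mm above the worktop. Push its -y side towards press +y by 15 to 30 mm. The lever's pivot is at (-15, 0) mm in the press frame, 87 mm from the tab.
- amber_flask: Bystander: small conical glass flask with amber broth, 52 x 52 x 85 mm, behind the gap between cell and press. Origin under its centre.
- foil_flask: Bystander: foil-wrapped flask, 58 x 60 x 131 mm, behind and left of the press. Origin under its centre.
- bulb: Bystander: rubber pipette bulb standing on its base, 51 x 51 x 76 mm, behind and right of the cell. Origin under its centre.
Mind the look-alikes: they are no part of the job. Several things look just like the cell: the one meant starts farthest to the robot's right.

How it is judged:
On the way, in this order (a step that is already met when the one before it is completed fails the run):
1. the cell stands in the cradle, plug towards the moving jaw, let go of (x of cell in the frame of press between -0.0045 and 0.0045 m and y of cell in the frame of press between -0.113 and -0.096 m and z of cell in the frame of press between 0.027 and 0.033 m and angle between the y axis of cell and the y axis of press, either way round below 0.12 rad and angle between cell's own z axis and vertical below 0.08 rad and contact force between the fingers and cell below 0.2 N and y of jaw_face in the frame of cell above 0.02 m), for 0.2 s.
2. the press is locked: with no finger on the handle the jaw still grips the cell with over 15 N, the plug flush (value of joint plug above 0.0068 m and contact force between jaw and cell above 15 N and contact force between the fingers and handle below 0.2 N), for 0.4 s.
3. the release lever is moved while the press is still locked and the handle is not touched (value of joint release_lever above 0.05 rad and contact force between jaw and cell above 10 N and contact force between the fingers and handle below 0.2 N).
4. the lever tips the linkage back over centre and the jaw lets go, the handle not touched (value of joint release_lever above 0.1 rad and contact force between jaw and cell below 0.5 N and contact force between the fingers and handle below 0.2 N).
At the end, for the whole second after the job is handed in: The cell stands at rest and upright in the cradle, plug towards the jaw (4.5 mm across, within 14 mm of the anvil, 0.12 rad in line); the plug is in by over 6.8 of 8 mm; the jaw has let go and stands over 1.5 mm back from the flush position; the lever is back at rest (under 0.05 rad) (x of cell in the frame of press between -0.0045 and 0.0045 m and y of cell in the frame of press between -0.113 and -0.096 m and z of cell in the frame of press between 0.027 and 0.033 m and angle between the y axis of cell and the y axis of press, either way round below 0.12 rad and angle between cell's own z axis and vertical below 0.08 rad and value of joint plug above 0.0068 m and contact force between jaw and cell below 0.5 N and y of jaw_face in the frame of press above -0.0885 m and value of joint release_lever below 0.05 rad and linear speed of cell below 0.02 m/s); the robot touches nothing.
It fails at once if a finger presses the handle with over 20 N (gripped, or forced against its stop) (contact force between the fingers and handle above 20 N).
It fails at once if a bystander is pushed over 20 mm or tipped (distance of any of amber_flask, foil_flask, bulb from where it was at the start of the episode above 0.02 m or angle between any of amber_flask, foil_flask, bulb's own z axis and vertical above 0.35 rad).
It also fails if it takes over 72 s, if anything falls off the work surface, if the arm or the gripper's body presses on something with over 40 N, if the wrist force passes 120 N, or if a joint passes its speed limit or range.

## Robot

A 7-joint arm with a two-finger parallel gripper is mounted at the origin on a cart in front of the work surface, level with it; the furniture and walls round the work are solid. World frame = base frame: x ahead of the robot, y to its left, z up, the work surface at z = 0. Lengths are in m, angles in rad, forces in N, time in s.
With the tool pointing down it reaches from about 0.35 to 0.9 m from the base axis. Payload 8.1 kg.
Tool frame: the origin (TCP) lies between the finger pads; the fingertips stand 22 mm ahead of it and the grasp point (between the pads) lies 3 mm ahead of it; z points along the fingers, y is the line along which they close (so a half turn about z gives the same grasp; the last joint's range is limited). The gripper opens to 85 mm and grips with 20 to 120 N. Pads are 22 mm wide; open, the fingers measure 114 mm over their backs; the gripper's body (76 mm by 85 mm) begins 54 mm behind the grasp point. The pads swing forward as they close: fully open they stand 13 mm farther back than shut.
Start: joints at [1.234, 0.434, 0.025, 1.573, -0.012, 1.134, -0.075], TCP at [0.145, -0.608, 0.253] pointing down, gripper open.
Joint ranges: [-2.62, 2.62], [-0.44, 2.09], [-1.27, 1.32], [0.08, 2.57], [-1.32, 4.46], [0.12, 2], [-2.74, 2.74]. Speed limits (rad/s): [2.22, 2.22, 3.01, 3.01, 3.14, 3.14, 3.14].

## Interface

Orientations are given as a unit quaternion [x, y, z, w].
In Python, from cell import bot, readout, imaging, nets gives the robot as it stands. Calls block until the motion is done:
- bot.move_pose(position, orientation): joint-space move of the TCP to a pose.
- bot.servo_line(position, ori=None, vel=0.15): straight line of the TCP; ori=None keeps the orientation; vel is the mean speed in m/s.
- bot.move_j(angles): joint-space move.
- bot.command_gripper(opening, newtons=None): finger opening in m; newtons is the grip in N (None keeps the last); returns when the fingers have stopped.
- bot.sleep(seconds).
- bot.inverse_kinematics(position, orientation): joint angles nearest the present ones, or None.
- readout.read_state(): the state.
- imaging.get_image(name): name is "scene" or "top" or "wrist"; returns a dict with "img" (480x640x3 uint8, red, green, blue), "camera_matrix" (3x3 intrinsics, pixels), "dist" ([k1, k2, p1, p2, k3] as OpenCV has them; the pictures are not rectified), "R" (3x3) and "t" (3): a world point X has camera coordinates R X + t. Camera axes: x right, y down, z forward; pixel columns grow to the right and rows downward; lengths in m; the calibration is good to about 2 mm. A picture is of the moment at which its call begins. There is no depth.
A pose or a line that the arm cannot do raises bot.IKError and nothing moves.
- bot.sign_off(): hands the job in; it is judged then, once.
Trained networks look in a picture, given as the dict that the camera call returned (one of the last four; its "shot" number tells which), for a name from the list of things; names that differ only in an ending like _2 or _b are one class to them, and where a whole thing is asked for, a point or a joint stands for the part that bears it (a point fixed in the world has none). Each returns a list of dicts, best first, with "confidence" (0 to 1); they miss things now and then, are a little off and sometimes report something else, mostly with a low value. They report only what shows in the picture. A call takes as long as a camera call. They do not tell look-alikes from the thing itself.
- nets.find_in(thing, picture): "position" ([x, y, z] in m, in world coordinates, good to about 4 mm: the middle of the surface that is visible of it).
- nets.outline_of(thing, picture): "region" (480x640 bool, what is visible of it).
The state is a dict: "time_s": time; "joint_positions": joint angles; "qd": joint speeds; "joint_torque": joint torques, N m; "eef_pos": TCP position; "tool_rot": TCP orientation; "ft_force": force on the tool from outside, world axes, zero at the start; "moment": the same for the moment, N m; "finger_gap": finger opening in m; "grasp_force": force on a finger pad.
Only numpy, scipy, OpenCV 4.12 (cv2) and the standard library are available. Lean on these libraries where they do the work, as an engineer would, in place of code of your own. Each camera call takes 0.05 s, during which the arm holds its last target. There are 200 camera calls.

## Working session

There is one attempt and no reset: what is moved stays moved. The work goes in short steps, each a Python script; the robot and the scene stay as the last script left them, time stands still between calls to the robot, and variables do not carry over. Pictures are saved under pics/ and viewed, at most 10 in all, crops included, and the job is handed in when it is done.

```bash
ls; mkdir -p pics; python3 - <<'E'
from cell import bot, readout, imaging, nets
import cv2, numpy as np
for n in ("scene","top"):
    p=imaging.get_image(n); cv2.imwrite(f"pics/{n}0.png",p["img"][:,:,::-1])
    print(n,p["camera_matrix"].tolist(),p["dist"],p["R"].tolist(),p["t"])
    for th in ("cell","plug","press","handle","handle_grip","release_tab","release_lever","jaw_face","handle_pivot","cradle","amber_flask","foil_flask","bulb"):
        try: print(th,[(np.round(d["position"],3).tolist(),round(d["confidence"],2)) for d in nets.find_in(th,p)])
        except Exception as e: print(th,e)
s=readout.read_state(); print(s)
E
```

```text
pics
scene [[606.2896423389293, 0.0, 327.96859947175443], [0.0, 606.2896423389293, 240.83877274578907], [0.0, 0.0, 1.0]] [-0.1152989  0.         0.         0.         0.       ] [[0.8054950775498116, -0.5925308174898289, -0.009214682189749163], [-0.36842736816761557, -0.48854535531018856, -0.7909391317857056], [0.46415402015721824, 0.6404925184025777, -0.611825448508164]] [-0.45634661  0.25619541  1.69262161]
cell [([0.545, -0.226, 0.031], 0.56), ([0.376, -0.044, 0.034], 0.56), ([0.479, -0.308, 0.029], 0.51)]
plug []
press []
handle []
handle_grip []
release_tab []
release_lever []
jaw_face []
handle_pivot [([0.622, -0.151, 0.009], 0.57)]
cradle [([0.618, -0.148, 0.012], 0.53)]
amber_flask []
foil_flask [([0.696, 0.336, 0.088], 0.74)]
bulb [([0.647, -0.433, 0.036], 0.71)]
top [[582.6244040395518, 0.0, 325.49593072078284], [0.0, 582.6244040395518, 244.89959236084403], [0.0, 0.0, 1.0]] [-0.03341396  0.          0.          0.          0.        ] [[-0.01972154264451156, -0.9998040297525156, 0.0017212920586519704], [-0.9826500090532043, 0.019065554279388674, -0.18448703029686617], [0.18
[... 820 characters left out ...]
  0.43448937,  0.02498883,  1.5731933 , -0.01158921,
        1.13398391, -0.07513997]), 'qd': array([ 7.00799932e-06, -1.18986020e-03,  1.53808222e-03,  7.34836231e-04,
       -6.30266633e-04,  7.93731846e-04, -6.49420979e-06]), 'joint_torque': array([ 1.84792752e-04, -6.70291471e+01,  1.02408439e+00, -3.16561496e+01,
        1.55267509e-02,  2.41745394e-03, -5.24595748e-06]), 'eef_pos': array([ 0.14478779, -0.60801982,  0.25333192]), 'tool_rot': array([ 9.93180661e-01,  1.16585478e-01, -1.43034494e-06,  3.65010536e-05]), 'ft_force': array([-0.23120431,  0.41065644,  0.27284744]), 'moment': array([ 0.01793106, -0.0471661 , -0.02798102]), 'grasp_force': 0.0, 'finger_gap': 0.08550100243709699}
```

View pics/scene0.png

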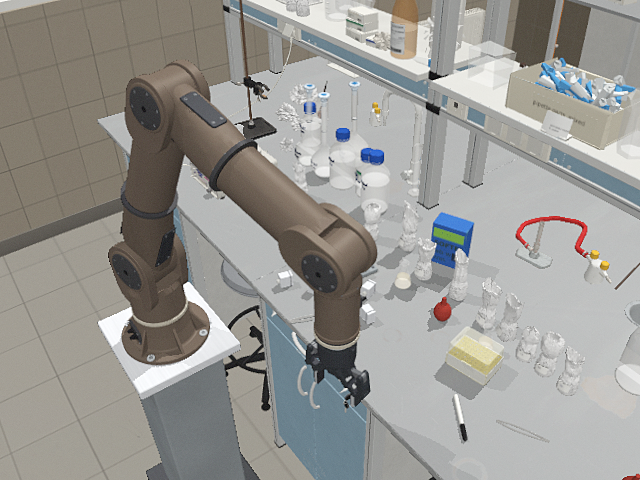

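View pics/top0.png

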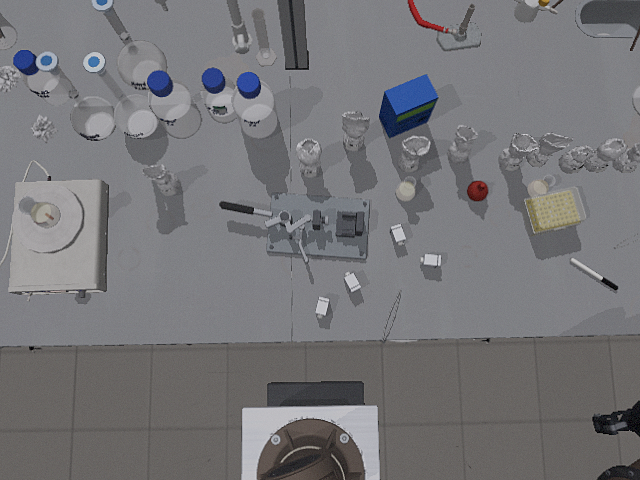

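Candidates for the cell in the top view are at pixels (398,233), (431,260), (352,282) and (322,307). The one farthest to the robot's right, with the most negative y at about -0.30, is (431,260). The press spans (268–370, 193–258), with the handle sleeve at (237,208), the lever tab near (308,260) and the amber flask at (405,190). I'll confirm with an enlarged crop.

```bash
python3 - <<'E'
import cv2
im=cv2.imread("pics/top0.png")
cv2.imwrite("pics/crop_a.png",cv2.resize(im[180:320,250:450],None,fx=4,fy=4,interpolation=cv2.INTER_CUBIC))
E
```

```text
(no output)
```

View pics/crop_a.png

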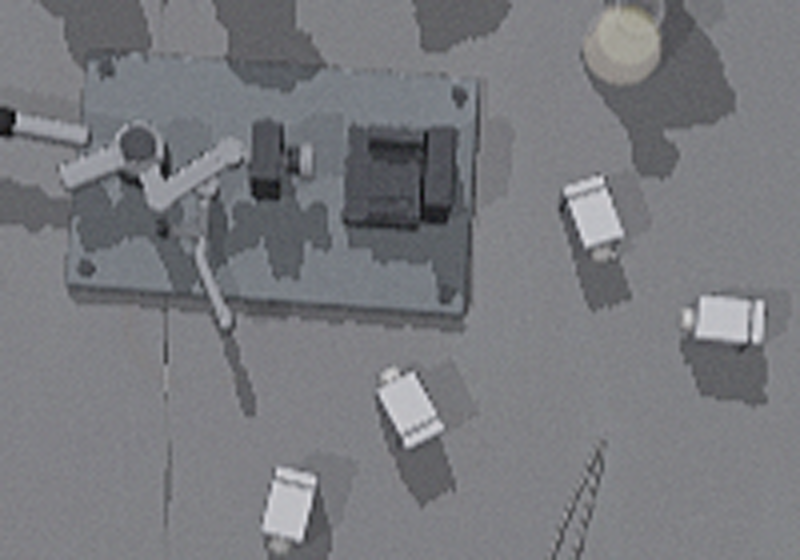

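The crop confirms the cell at (431,260): its white plug, at crop (687,319), faces world +y, which is already the way it must go. Next I'll take wrist views for accuracy.

```bash
cat > h.py <<'E'
from cell import bot, readout, imaging, nets
import cv2, numpy as np
from scipy.spatial.transform import Rotation as Ro
def down(psi): return (Ro.from_euler('z',psi)*Ro.from_euler('x',np.pi)).as_quat()
def ray_to_z(p,uv,z):
    uv=np.array(uv,float).reshape(-1,1,2)
    n=cv2.undistortPoints(uv,p["camera_matrix"],np.array(p["dist"])).reshape(-1,2)
    d=np.c_[n,np.ones(len(n))]@p["R"]; c=-p["R"].T@p["t"]
    z=np.broadcast_to(z,len(n))
    return c+d*((z-c[2])/d[:,2])[:,None]
def proj(p,X):
    return cv2.projectPoints(np.array(X,float),cv2.Rodrigues(np.array(p["R"]))[0],np.array(p["t"]),p["camera_matrix"],np.array(p["dist"]))[0].reshape(-1,2)
def st():
    s=readout.read_state(); return s
E
python3 - <<'E'
from h import *
for psi in (np.pi/2,-np.pi/2):
    for pos in ([.47,-.3,.3],[.56,-.02,.3]):
        print(psi,bot.inverse_kinematics(pos,down(psi)))
s=st();
import pickle
psi=np.pi/2 if bot.inverse_kinematics([.47,-.3,.3],down(np.pi/2)) is not None else -np.pi/2
D={}
for i,pos in enumerate(([.45,-.3,.30],[.52,-.02,.36])):
    bot.move_pose(pos,down(psi)); p=imaging.get_image("wrist"); D[i]=p
    cv2.imwrite(f"pics/w{i}.png",p["img"][:,:,::-1]); print(-p["R"].T@p["t"],p["R"][2],st()["time_s"])
    for th in ("cell","press","handle","handle_grip","release_tab","jaw_face"):
        print(th,[(np.round(d["position"],3).tolist(),round(d["confidence"],2)) for d in nets.find_in(th,p)])
pickle.dump(D,open("D.pkl","wb"))
a=cv2.imread("pics/w0.png");b=cv2.imread("pics/w1.png")
E
```

```text
1.5707963267948966 [ 0.78722231  0.3256848  -0.41785531  1.64408908  0.13968297  1.20143319
  0.33831594]
1.5707963267948966 [ 0.46662981  0.3872558  -0.72464506  1.62041693  0.26822975  1.23625275
 -0.31004585]
-1.5707963267948966 [ 0.33967399  0.28677685  0.17300319  1.68187035 -0.05274183  1.17749314
 -2.61562011]
-1.5707963267948966 [-0.84272584  0.4674086   1.16369072  1.72197222 -0.45038314  1.25474208
 -2.71430585]
[ 0.45009912 -0.22990173  0.42043119] [-0.00176784 -0.28250368 -0.95926459] 3.05
cell [([0.548, -0.217, 0.037], 0.87), ([0.439, -0.109, 0.04], 0.8), ([0.489, -0.293, 0.039], 0.78)]
press [([0.563, -0.13, 0.01], 0.72)]
handle []
handle_grip []
release_tab []
jaw_face [([0.652, -0.414, 0.047], 0.51)]
[0.52088677 0.05014421 0.48031274] [-0.00113032 -0.28297384 -0.95912696] 4.5333
cell [([0.489, -0.286, 0.042], 0.71), ([0.386, -0.031, 0.039], 0.67), ([0.439, -0.101, 0.041], 0.62), ([0.553, -0.212, 0.039], 0.55)]
press [([0.577, -0.007, 0.012], 0.77)]
handle [([0.61, 0.148, 0.058], 0.75)]
handle_grip [([0.613, 0.144, 0.062], 0.92)]
release_tab [([0.538, 0.016, 0.031], 0.8)]
jaw_face [([0.586, -0.044, 0.054], 0.78)]
```

View pics/w0.png

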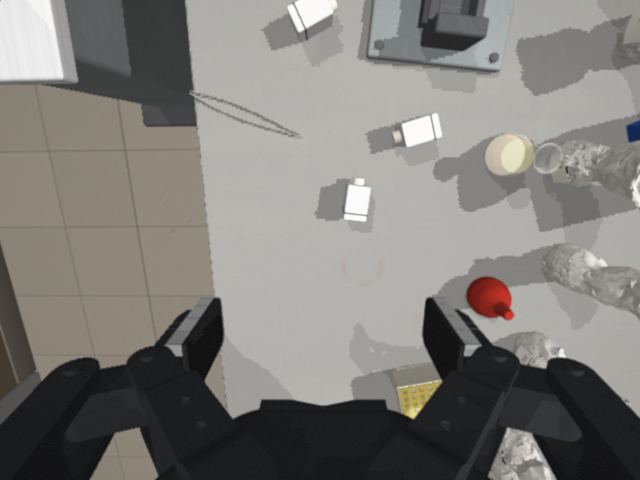

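View pics/w1.png

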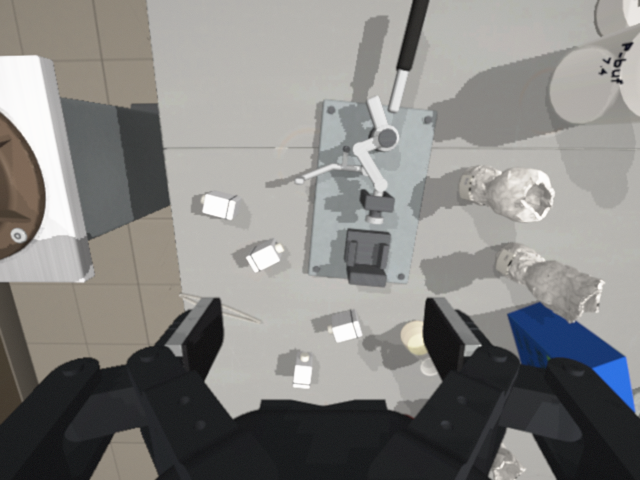

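In w0 the cell's top is at (357,200), with its plug at (358,182) towards +y. In w1 the press plate corners are at (323,101), (437,111), (407,282) and (309,274), and the cradle is at (368,250). I'll take closer views of both.

```bash
python3 - <<'E'
from h import *
import pickle
D=pickle.load(open("D.pkl","rb"))
psi=np.pi/2
bot.move_pose([.575,-.105,.19],down(psi)); p=D[2]=imaging.get_image("wrist")
m=nets.find_in("jaw_face",p); print([(np.round(d["position"],4).tolist(),round(d["confidence"],2)) for d in m])
cv2.imwrite("pics/w2.png",p["img"][:,:,::-1])
bot.move_pose([.487,-.300,.16],down(psi)); p=D[3]=imaging.get_image("wrist")
print([(np.round(d["position"],4).tolist(),round(d["confidence"],2)) for d in nets.find_in("cell",p)])
o=[d for d in nets.outline_of("cell",p)]
for d in o: print(d["confidence"],d["region"].sum(),np.argwhere(d["region"]).mean(0))
D["o"]=o
cv2.imwrite("pics/w3.png",p["img"][:,:,::-1])
pickle.dump(D,open("D.pkl","wb"))
a=cv2.imread("pics/w2.png")[0:400];b=cv2.imread("pics/w3.png")[0:400]
cv2.imwrite("pics/w23.png",cv2.resize(np.vstack([a[:,50:590],b[:,50:590]]),None,fx=.7,fy=.7))
E
```

```text
[([0.5866, -0.0459, 0.0555], 0.74)]
[([0.4891, -0.2921, 0.0413], 0.83), ([0.5512, -0.218, 0.0406], 0.82)]
0.94 2106 [234.64055081 321.4017094 ]
0.83 2763 [131.27470141 413.45276873]
0.35 743 [351.32032301 521.85598923]
```

View pics/w2.png

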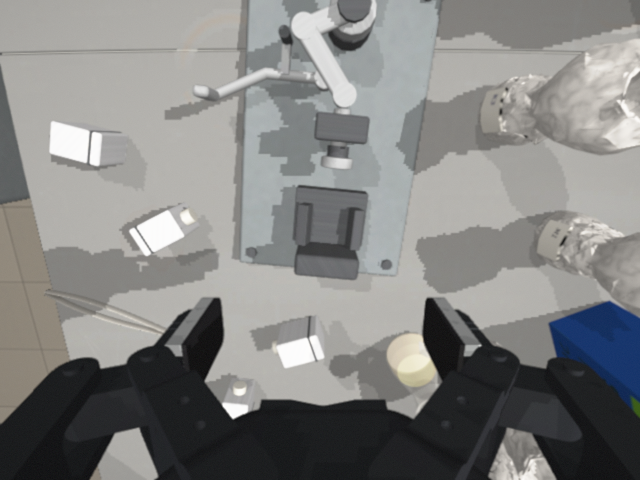

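View pics/w3.png

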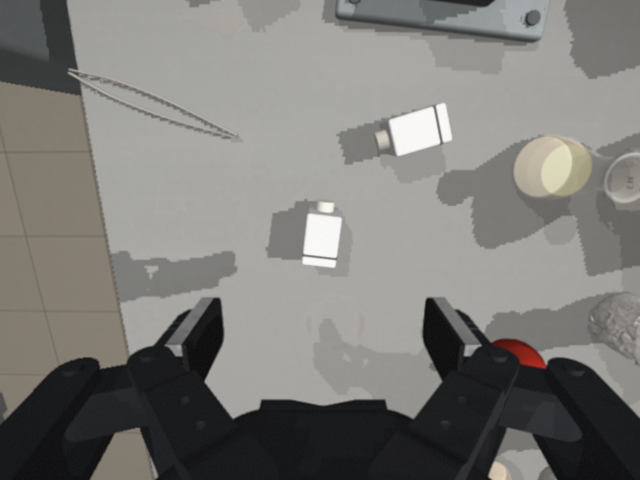

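In w2 the cradle spans about (300–367, 186–240), the anvil is below it at (297–358, 242–278), the jaw disc is at (338,160) and the lever tab at (203,93). In w3 the cell's top face runs (303–342, 212–268), with the plug at (325,207). I'll fit poses and overlay a press model to check it.

```bash
python3 - <<'E'
from h import *
import pickle
D=pickle.load(open("D.pkl","rb"))
p=D[3]; g=cv2.cvtColor(p["img"],cv2.COLOR_RGB2GRAY)
m=((g>235)).astype(np.uint8); m[:190]=0;m[290:]=0;m[:,:280]=0;m[:,370:]=0
m=cv2.morphologyEx(m,cv2.MORPH_CLOSE,np.ones((7,7)))
n,l,s,c=cv2.connectedComponentsWithStats(m); k=1+np.argmax(s[1:,4]); print(s[k],c[k])
pts=np.argwhere(l==k)[:,::-1]
X=ray_to_z(p,pts,.040)[:,:2].astype(np.float32)
r=cv2.minAreaRect(X*1000); print("cell rect mm",r, cv2.boxPoints(r).tolist())
q=ray_to_z(p,[[325,207]],.020); print("plug",q)
# plate from w1
c1=ray_to_z(D[1],[[323,101],[437,111],[407,282],[309,274]],.012); print(np.round(c1,4))
e=c1[[1,2]],c1[[0,3]]
print("centre",c1.mean(0)); 
for a in range(4): d=c1[a]-c1[(a+1)%4]; print(np.linalg.norm(d),np.degrees(np.arctan2(d[1],d[0])))
# w2 bolts
b2=ray_to_z(D[2],[[251,254],[386,265],[247,0],[242,255],[440,2],[398,272]],.013); print(np.round(b2,4))
print("tab top",ray_to_z(D[2],[[203,93]],.058), ray_to_z(D[1],[[299,181]],.058))
ctr=ray_to_z(D[2],[[332,215]],.03); print(ctr)
im=D[2]["img"][:,:,::-1]
cv2.imwrite("pics/crop2.png",cv2.convertScaleAbs(cv2.resize(im[130:290,220:420],None,fx=4,fy=4,interpolation=cv2.INTER_CUBIC)[:600],alpha=1.6,beta=10))
E
```

```text
[ 303  203   38   64 1703] [321.81679389 237.95067528]
cell rect mm ((488.84271240234375, -293.21484375), (47.760589599609375, 23.818761825561523), 82.93724060058594) [[474.08746337890625, -315.4496154785156], [497.7254638671875, -318.3782653808594], [503.59796142578125, -270.9800720214844], [479.9599609375, -268.0514221191406]]
plug [[ 0.49103675 -0.27655913  0.02      ]]
[[ 0.5211  0.0983  0.012 ]
 [ 0.6688  0.0862  0.012 ]
 [ 0.6455 -0.153   0.012 ]
 [ 0.4999 -0.1398  0.012 ]]
centre [ 0.58382503 -0.027059    0.012     ]
0.148115787485562 175.31172177535478
0.24038143343742202 84.45226175484349
0.14627516153211245 -5.202201342591913
0.23904884309919197 -95.10992491738244
[[ 0.5102 -0.1332  0.013 ]
 [ 0.6358 -0.1441  0.013 ]
 [ 0.5187  0.0718  0.013 ]
 [ 0.5018 -0.1341  0.013 ]
 [ 0.6668  0.0709  0.013 ]
 [ 0.6475 -0.1511  0.013 ]]
tab top [[ 4.93525642e-01 -2.62553140e-04  5.80000000e-02]] [[0.49136766 0.0016977  0.058     ]]
[[ 0.58444325 -0.09273277  0.03      ]]
```

View pics/crop2.png

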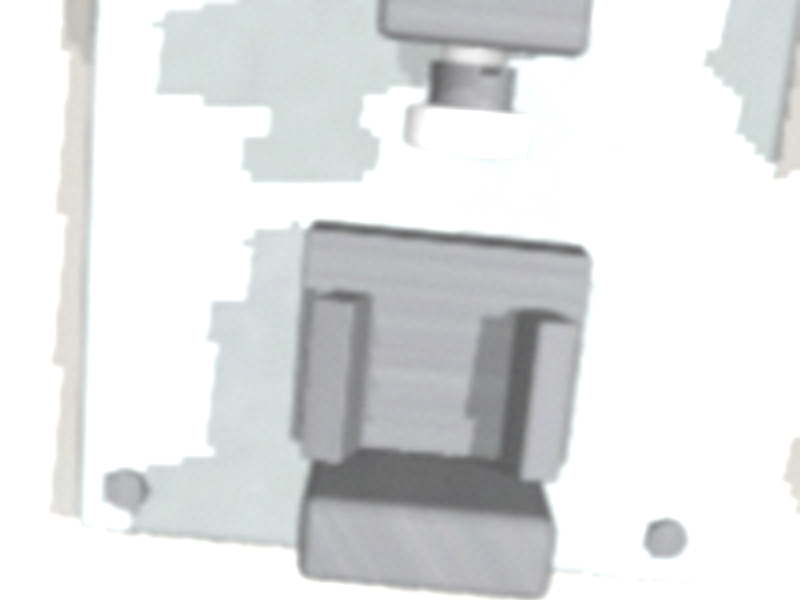

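The crop shows the cradle clearly. The inner top edges of the cheeks are at crop (355,295)–(343,460) and (542,322)–(522,478), the anvil's top face edge is at (308,500)–(550,488), and the jaw disc front is at (470,155).

```bash
python3 - <<'E'
from h import *
import pickle
D=pickle.load(open("D.pkl","rb"));p=D[2]
f=lambda a:np.array(a,float)/4+[220-.375+0,130-.375]
C=ray_to_z(p,f([[355,295],[343,460],[542,322],[522,478]]),.043)
A=ray_to_z(p,f([[308,500],[550,490]]),.066)
F=ray_to_z(p,f([[372,295],[357,450],[515,318],[497,470]]),.030)
J=ray_to_z(p,f([[412,150],[530,155]]),.050)
for n,x in zip("CAFJ",(C,A,F,J)): print(n,np.round(x[:,:2],4).tolist())
for a in np.radians([-4,-5,-6]):
    R=np.array([[np.cos(a),-np.sin(a)],[np.sin(a),np.cos(a)]])
    g=lambda x:(x[:,:2]@R).round(4)
    print(np.degrees(a),"C",g(C)[:,0],"A",g(A)[:,1],"F",g(F)[:,0],"J",g(J).tolist(), "platemid",g(ray_to_z(p,[[247,0],[242,255],[440,2],[398,272]],.012))[:,0], "bolts", g(ray_to_z(p,[[251,254],[386,265]],.013)).tolist(),"w1",g(ray_to_z(D[1],[[323,101],[437,111],[407,282],[309,274]],.012)).tolist())
E
```

```text
C [[0.5651, -0.0805], [0.5623, -0.1149], [0.6026, -0.086], [0.5993, -0.1188]]
A [[0.5567, -0.1158], [0.6027, -0.1138]]
F [[0.5682, -0.0828], [0.5646, -0.1166], [0.5982, -0.0877], [0.595, -0.1212]]
J [[0.5765, -0.0516], [0.5988, -0.0525]]
-4.0 C [0.5694 0.5689 0.6071 0.6061] A [-0.0767 -0.0715] F [0.5726 0.5714 0.6028 0.602 ] J [[0.5787, -0.0112], [0.601, -0.0106]] platemid [0.5122 0.5097 0.6605 0.6568] bolts [[0.5183, -0.0972], [0.6443, -0.0994]] w1 [[0.513, 0.1344], [0.6611, 0.1327], [0.6546, -0.1076], [0.5084, -0.1046]]
-5.0 C [0.57   0.5701 0.6078 0.6074] A [-0.0668 -0.0609] F [0.5732 0.5727 0.6035 0.6033] J [[0.5788, -0.0011], [0.6011, -0.0001]] platemid [0.5102 0.5114 0.6583 0.6585] bolts [[0.5199, -0.0882], [0.646, -0.0881]] w1 [[0.5106, 0.1434], [0.6587, 0.1442], [0.6564, -0.0962], [0.5101, -0.0957]]
-6.000000000000001 C [0.5705 0.5712 0.6083 0.6084] A [-0.057  -0.0502] F [0.5737 0.5737 0.6041 0.6044] J [[0.5787, 0.009], [0.601, 0.0104]] platemid [0.5081 0.5129 0.656  0.6601] bolts [[0.5214, -0.0791], [0.6474, -0.0768]] w1 [[0.508, 0.1523], [0.6561, 0.1557], [0.658, -0.0847], [0.5117, -0.0868]]
```

The press yaw comes out at about -5°, and the cradle at about (0.583, -0.093) in the world. The cell is at about (0.4886, -0.296), with its y axis at -7°. I'll grasp high, so the fingertips clear the cheeks.

```bash
cat >> h.py <<'E'
A0=np.radians(-5.); RP=np.array([[np.cos(A0),-np.sin(A0)],[np.sin(A0),np.cos(A0)]])
P0=RP@np.array([.5885,.0645])
def W(x,y,z): return np.r_[P0+RP@np.array([x,y]),z]
def inv(w): return RP.T@(np.array(w)[:2]-P0)
E
python3 - <<'E'
from h import *
psi=np.radians(83)
q=down(psi); c=np.array([.4886,-.2960])
print(P0, W(0,-.11,.03))
bot.move_pose([*c,.12],q); bot.command_gripper(.06)
bot.servo_line([*c,.0415],vel=.1)
print(st()["ft_force"],st()["eef_pos"])
bot.command_gripper(.0,30); s=st(); print("gap",s["finger_gap"],s["grasp_force"],s["ft_force"])
bot.servo_line([*c,.16],vel=.15)
s=st(); print("gap",s["finger_gap"],s["grasp_force"],s["ft_force"],s["time_s"])
p=imaging.get_image("wrist")
o=nets.find_in("cell",p); print([(np.round(d["position"],4).tolist(),round(d["confidence"],2)) for d in o])
import pickle; pickle.dump(p,open("g.pkl","wb"))
g=cv2.cvtColor(p["img"],cv2.COLOR_RGB2GRAY)
cv2.imwrite("pics/g.png",cv2.resize(p["img"][190:430,200:440,::-1],None,fx=2.4,fy=2.4))
E
```

```text
[0.59188213 0.0129634 ] [ 0.58229499 -0.09661801  0.03      ]
[-0.52669882  0.01141508 -0.44720709] [ 0.48903021 -0.29612926  0.04199178]
gap 0.025092266122445642 30.69324016571045 [-0.91734179  0.10767119  6.75352397]
gap 0.02562826418658155 29.796710908412933 [-1.16986041 -0.08726079 -1.30733688] 9.7
[([0.4298, -0.1221, 0.0089], 0.77), ([0.5507, -0.2201, 0.041], 0.73)]
```

View pics/g.png

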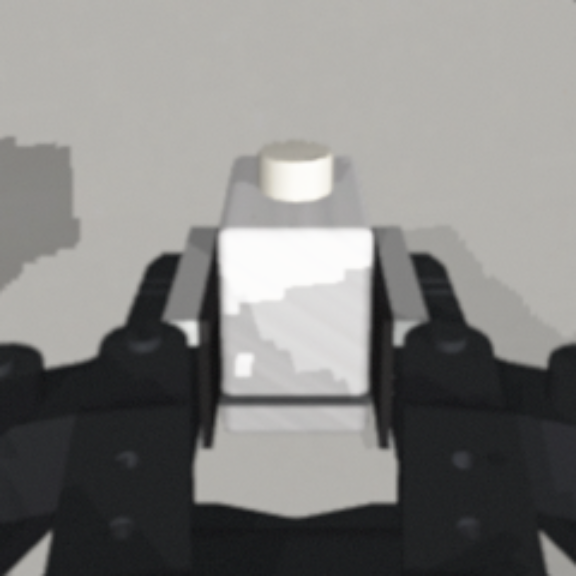

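The cell is held upright with the plug towards +y; its top edges are at crop rows 230 and 432. I'll compute its offset in the hand, then place it.

```bash
python3 - <<'E'
from h import *
import pickle; p=pickle.load(open("g.pkl","rb"))
s=st(); t=s["eef_pos"]; print(t)
q=ray_to_z(p,[[200+295/2.4,190+228/2.4],[200+295/2.4,190+434/2.4]],.1585); print(q, np.linalg.norm(q[0]-q[1]))
u=np.array([np.sin(np.radians(7)),np.cos(np.radians(7))])
off=float((q.mean(0)[:2]-t[:2])@u); print("offset along y",off)
off=np.clip(off,-.004,.004)
q=down(np.radians(85)); y=-.106-off
bot.move_pose(W(0,y,.18),q); print(inv(st()["eef_pos"]))
bot.servo_line(W(0,y,.09),vel=.12); f0=st()["ft_force"]
z=.09
while z>.0705:
    z-=.002; bot.servo_line(W(0,y,z),vel=.03); s=st(); f=s["ft_force"]-f0
    if np.abs(f).max()>1.5: print(round(z,4),f.round(1),s["eef_pos"][2].round(4))
    if f[2]>8: break
print(z,s["time_s"],s["finger_gap"])
E
```

```text
[ 0.48790008 -0.29569513  0.15879132]
[[ 0.49090821 -0.2778187   0.1585    ]
 [ 0.48611419 -0.3166406   0.1585    ]] 0.039116784560028144
offset along y -0.0014486000358465967
[-0.00032113 -0.10566966]
0.086 [-0.3  1.2  1.7] 0.086
0.072 [-0.5 -0.1  3.7] 0.0722
0.07 [-6.5 -0.1 21. ] 0.0718
0.06999999999999998 14.1083 0.02548047235434358
```

```bash
python3 - <<'E'
from h import *
y=-.1046
bot.servo_line(W(0,y,.0712),vel=.03); s=st(); print(s["ft_force"].round(1))
bot.command_gripper(.05); print(st()["ft_force"].round(1))
bot.servo_line(W(0,y,.15),vel=.15)
bot.move_pose(W(0,-.09,.19),down(np.radians(85)))
p=imaging.get_image("wrist"); print(st()["time_s"])
cv2.imwrite("pics/placed.png",cv2.resize(p["img"][90:330,200:460,::-1],None,fx=2.5,fy=2.5))
import pickle; pickle.dump(p,open("pl.pkl","wb"))
for th in ("handle_grip","handle","release_tab"): print(th,[(np.round(d["position"],4).tolist(),inv(d["position"]).round(4).tolist(),round(d["confidence"],2)) for d in nets.find_in(th,p)])
p=imaging.get_image("top")
for th in ("handle_grip","handle","release_tab"):print(th,[(np.round(d["position"],4).tolist(),inv(d["position"]).round(4).tolist(),round(d["confidence"],2)) for d in nets.find_in(th,p)])
E
```

```text
[-3.  -0.5  9.2]
[ 0.3 -0.2  0.6]
15.7333
handle_grip [([0.6028, 0.078, 0.0559], [0.0052, 0.0657], 0.61)]
handle [([0.5988, 0.0825, 0.0509], [0.0008, 0.0699], 0.42)]
release_tab [([0.5352, 0.0151, 0.0296], [-0.0567, -0.0028], 0.73)]
handle_grip [([0.6193, 0.1481, 0.061], [0.0155, 0.137], 0.84)]
handle [([0.6155, 0.1513, 0.0562], [0.0115, 0.1399], 0.71)]
release_tab [([0.5491, 0.0132, 0.0331], [-0.0426, -0.0035], 0.65)]
```

View pics/placed.png

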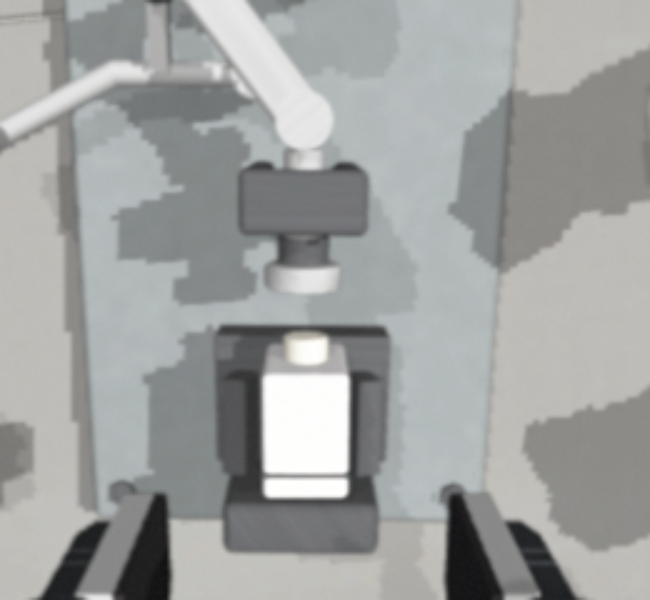

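The cell stands centred in the cradle with its plug, at crop (305,348), facing the jaw disc at (303,275). Next I'll measure the handle precisely using the dark sleeve in the wrist view.

```bash
python3 - <<'E'
from h import *
import pickle
bot.command_gripper(0,30)
bot.move_pose([.60,.13,.30],down(np.radians(85)))
p=imaging.get_image("wrist"); cv2.imwrite("pics/hd.png",p["img"][:,:,::-1])
o=nets.outline_of("handle",p)
for d in o[:2]:
    m=d["region"]; print(d["confidence"],m.sum(),np.argwhere(m).mean(0))
m=o[0]["region"]; g=cv2.cvtColor(p["img"],cv2.COLOR_RGB2GRAY)
dk=(m&(g<70)).astype(np.uint8); n,l,s,c=cv2.connectedComponentsWithStats(dk); k=1+np.argmax(s[1:,4]); print(s[k])
for nm,mm in (("sleeve",l==k),("all",m)):
    X=ray_to_z(p,np.argwhere(mm)[:,::-1],.062)[:,:2].astype(np.float32)*1000
    r=cv2.minAreaRect(X); b=cv2.boxPoints(r); print(nm,r,b.round(0).tolist())
    xm,V=X.mean(0),np.linalg.svd(X-X.mean(0),full_matrices=False)[2][0]; print(xm, np.degrees(np.arctan2(V[1],V[0])), inv(xm/1000))
print("pivot",W(0,.041,0))
for psi in range(-30,120,25):
  phi=np.radians(psi+90); print(psi,bot.inverse_kinematics(np.r_[W(0,.041,0)[:2]+.12*np.array([np.cos(phi),np.sin(phi)]),.06],down(np.radians(psi))))
E
```

```text
0.8 1746 [183.32932417 336.96334479]
[ 328  129   23   80 1085]
sleeve ((621.169677734375, 167.9341278076172), (81.27546691894531, 14.479970932006836), 77.5421371459961) [[605.0, 130.0], [619.0, 127.0], [637.0, 206.0], [623.0, 209.0]]
[621.284  168.5175] -102.397896 [0.01573257 0.15752471]
all ((616.6556396484375, 147.0584716796875), (127.96207427978516, 17.71873664855957), 78.71405029296875) [[595.0, 86.0], [613.0, 83.0], [638.0, 208.0], [620.0, 212.0]]
[617.7033  153.44473] -102.25984 [0.01347918 0.14219723]
pivot [0.59545551 0.05380739 0.        ]
-30 [-0.2921591   0.70465974 -0.03652977  1.62043364  0.03245104  0.81709139
 -2.4366008 ]
-5 [-0.26459009  0.65424924 -0.1475209   1.73429021  0.12986027  0.76254188
 -2.134178  ]
20 [-0.21533341  0.60011162 -0.23936492  1.86246865  0.2085555   0.70320724
 -1.79585461]
45 [-0.11962118  0.55368342 -0.33538699  1.98050833  0.28884797  0.65300497
 -1.42502237]
70 [ 0.00633433  0.52230032 -0.40933235  2.06544957  0.3490594   0.61938417
 -0.99048135]
95 [ 0.15864384  0.51806655 -0.47512595  2.09467656  0.40256925  0.61652346
 -0.50876658]
```

The sleeve is found at 81×14.5 mm, centred at (0.621, 0.168), with the bar at 77.5°. I'll push it round with closed fingers, feeling the force at each step.

```bash
cat > push.py <<'E'
from h import *
PV=np.array([.5948,.050]); R=.120; Z=.058
def pose(phi,d):   # phi = bar angle (deg) at which finger, standing d behind bar's axis, is
    a=np.radians(phi); u=np.array([np.cos(a),np.sin(a)]); n=np.array([np.sin(a),-np.cos(a)])
    return np.r_[PV+R*u+d*n,Z], down(np.radians(phi-90)), -n
E
python3 - <<'E'
from push import *
p,q,t=pose(77.4,.040)
bot.move_pose([*p[:2],.16],q); bot.servo_line(p,vel=.15)
bot.sleep(.1); f0=st()["ft_force"]; print("f0",f0,st()["time_s"])
phi=77.4-8; pk=0; log=[]; hit=False
while phi<178:
    phi+=.8 if pk>1.5 else 1.6
    p,q,t=pose(phi,.019); bot.servo_line(p,ori=q,vel=.06)
    F=[]
    for _ in range(3): bot.sleep(.015); F.append(st()["ft_force"])
    f=np.mean(F,0)-f0; push=-f[:2]@t; pk=max(pk,push); log.append((round(phi,1),round(push,2)))
    if push>13: print("HIGH"); break
    if pk>2.5 and push<.9: print("FADE"); break
print(log, "pk",pk,st()["time_s"])
E
```

```text
f0 [-0.56361726  0.57045454 -0.20345436] 20.0
FADE
[(71.0, np.float64(1.1)), (72.6, np.float64(0.41)), (74.2, np.float64(0.77)), (75.8, np.float64(0.73)), (77.4, np.float64(0.64)), (79.0, np.float64(0.77)), (80.6, np.float64(0.59)), (82.2, np.float64(1.01)), (83.8, np.float64(0.6)), (85.4, np.float64(0.26)), (87.0, np.float64(0.83)), (88.6, np.float64(0.95)), (90.2, np.float64(0.74)), (91.8, np.float64(0.68)), (93.4, np.float64(1.09)), (95.0, np.float64(0.53)), (96.6, np.float64(0.95)), (98.2, np.float64(0.35)), (99.8, np.float64(0.18)), (101.4, np.float64(0.53)), (103.0, np.float64(0.32)), (104.6, np.float64(0.28)), (106.2, np.float64(0.59)), (107.8, np.float64(0.62)), (109.4, np.float64(0.23)), (111.0, np.float64(-0.07)), (112.6, np.float64(0.19)), (114.2, np.float64(0.03)), (115.8, np.float64(0.4)), (117.4, np.float64(0.42)), (119.0, np.float64(1.64)), (119.8, np.float64(3.18)), (120.6, np.float64(3.94)), (121.4, np.float64(4.24)), (122.2, np.float64(4.71)), (123.0, np.float64(5.1)), (123.8, np.float64(4.75)), (124.6, np.float64(5.24)), (125.4, np.float64(4.62)), (126.2, np.float6
[... 171 characters left out ...]
131.8, np.float64(3.43)), (132.6, np.float64(3.19)), (133.4, np.float64(3.42)), (134.2, np.float64(3.03)), (135.0, np.float64(2.8)), (135.8, np.float64(2.21)), (136.6, np.float64(2.47)), (137.4, np.float64(1.96)), (138.2, np.float64(1.95)), (139.0, np.float64(2.08)), (139.8, np.float64(2.87)), (140.6, np.float64(4.03)), (141.4, np.float64(4.6)), (142.2, np.float64(5.44)), (143.0, np.float64(5.11)), (143.8, np.float64(5.51)), (144.6, np.float64(5.55)), (145.4, np.float64(5.37)), (146.2, np.float64(5.07)), (147.0, np.float64(5.19)), (147.8, np.float64(4.43)), (148.6, np.float64(3.84)), (149.4, np.float64(2.67)), (150.2, np.float64(1.37)), (151.0, np.float64(0.74))] pk 5.549407832231809 41.3417
```

```bash
python3 - <<'E'
from push import *
f0=np.array([-0.5636,0.5705,-0.2035])
for phi in (151.7,152.4):
    p,q,t=pose(phi,.019); bot.servo_line(p,ori=q,vel=.06); 
    F=[]
    for _ in range(3): bot.sleep(.015); F.append(st()["ft_force"])
    push=-(np.mean(F,0)-f0)[:2]@t; print(phi,push)
    if push>2: break
p,q,t=pose(phi,.050); bot.servo_line(p,ori=q,vel=.15)
bot.sleep(.05); print("free",-(st()["ft_force"]-f0)[:2]@t)
p[2]=.15; bot.servo_line(p,vel=.3)
pic=imaging.get_image("wrist"); cv2.imwrite("pics/lock.png",pic["img"][:,:,::-1])
top=imaging.get_image("top"); cv2.imwrite("pics/locktop.png",top["img"][:,:,::-1])
for n,pc in (("wrist",pic),("top",top)):
    o=nets.outline_of("handle",pc)
    if o:
        m=o[0]["region"]; X=ray_to_z(pc,np.argwhere(m)[:,::-1],.062)[:,:2].astype(np.float32)*1000
        r=cv2.minAreaRect(X); print(n,o[0]["confidence"],r)
    for th in ("jaw_face","release_tab"): print(th,[(np.round(d["position"],4).tolist(),inv(d["position"]).round(4).tolist(),round(d["confidence"],2)) for d in nets.find_in(th,pc)][:2])
print(st()["time_s"])
E
```

```text
151.7 0.16296044211613978
152.4 -0.2359500647702704
free -0.5928931340033052
wrist 0.81 ((511.83636474609375, 98.70809936523438), (24.686399459838867, 126.7632064819336), 63.0351448059082)
jaw_face []
release_tab [([0.576, 0.018, 0.0341], [-0.0163, 0.0036], 0.69)]
jaw_face [([0.5818, -0.0672, 0.0631], [-0.0031, -0.0807], 0.58), ([0.5804, -0.0331, 0.0104], [-0.0074, -0.0469], 0.49)]
release_tab [([0.6556, -0.247, 0.0382], [0.0861, -0.2534], 0.75), ([0.5468, 0.0141, 0.0312], [-0.045, -0.0028], 0.43)]
43.2083
```

The bar stayed at 153°, ahead of the finger, and the jaw has moved about 23 mm forward, so the press is locked. Next is the release lever.

```bash
python3 - <<'E'
from h import *
q=down(np.radians(85)); X=-.098; Z=.060
s=st(); bot.move_pose(W(X,-.06,.15),q); bot.servo_line(W(X,-.06,Z),vel=.15)
bot.servo_line(W(X,-.045,Z),vel=.1); bot.sleep(.05); f0=st()["ft_force"]; t=RP@np.array([0,1.])
y=-.045; log=[]
while y<-.0075:
    y+=.003; bot.servo_line(W(X,y,Z),vel=.08); bot.sleep(.02); push=-(st()["ft_force"]-f0)[:2]@t; log.append((round(y,3),round(float(push),2)))
    if push>20: print("HIGH");break
print(log)
p=imaging.get_image("top"); print("t",st()["time_s"])
def look(p):
    o=nets.outline_of("handle",p)
    if o:
        r=cv2.minAreaRect(ray_to_z(p,np.argwhere(o[0]["region"])[:,::-1],.062)[:,:2].astype(np.float32)*1000); print(o[0]["confidence"],r)
    print([(np.round(d["position"],4).tolist(),inv(d["position"]).round(4).tolist(),round(d["confidence"],2)) for d in nets.find_in("jaw_face",p)][:2])
look(p)
E
```

```text
[(-0.042, -0.71), (-0.039, -0.36), (-0.036, -0.35), (-0.033, -0.29), (-0.03, 0.63), (-0.027, 0.8), (-0.024, -1.09), (-0.021, 0.45), (-0.018, 0.57), (-0.015, 0.8), (-0.012, 1.05), (-0.009, 1.49), (-0.006, 0.91)]
t 48.6083
0.55 ((602.4794311523438, 162.1481170654297), (96.1052474975586, 22.322845458984375), 82.9993896484375)
[([0.5825, -0.0579, 0.0588], [-0.0032, -0.0714], 0.5), ([0.6558, -0.2445, 0.0376], [0.0861, -0.2509], 0.43)]
```

The handle has sprung back to about 83°, so the press is open. I'll retract and check the lever and the cell.

```bash
python3 - <<'E'
from h import *
q=down(np.radians(85)); X=-.098
bot.servo_line(W(X,-.065,.060),vel=.1); bot.servo_line(W(X,-.075,.16),vel=.2)
bot.move_pose(W(-.01,-.09,.20),q)
p=imaging.get_image("wrist"); cv2.imwrite("pics/fin.png",p["img"][:,:,::-1])
for th in ("cell","jaw_face","release_tab"): print(th,[(inv(d["position"]).round(4).tolist(),round(d["position"][2],3),round(d["confidence"],2)) for d in nets.find_in(th,p)])
g=cv2.cvtColor(p["img"],cv2.COLOR_RGB2GRAY); uv=proj(p,[W(0,-.108,.07)])[0].astype(int); print(uv)
m=(g>225).astype(np.uint8); n,l,s,c=cv2.connectedComponentsWithStats(m); k=l[uv[1],uv[0]]; print(k,s[k])
r=cv2.minAreaRect(ray_to_z(p,np.argwhere(l==k)[:,::-1],.07)[:,:2].astype(np.float32)*1000); print(r,inv(np.array(r[0])/1000),st()["time_s"],st()["ft_force"])
E
```

```text
cell [([-0.1952, -0.0662], 0.039, 0.78), ([-0.1392, -0.1257], 0.042, 0.72), ([0.0016, -0.1039], 0.073, 0.59), ([-0.0118, -0.2386], 0.039, 0.54)]
jaw_face [([-0.0012, -0.0719], 0.057, 0.88), ([0.0004, -0.1062], 0.069, 0.3)]
release_tab [([-0.0584, -0.0009], 0.033, 0.83), ([-0.0047, -0.0185], 0.013, 0.6)]
[335 261]
32 [ 320  241   33   38 1225]
((583.0001220703125, -93.29154968261719), (30.36318588256836, 24.862123489379883), 85.00947570800781) [ 0.00041252 -0.10662474] 50.775 [-1.20534802 -0.16823615  0.40331506]
```

```bash
python3 -c "
from h import *
bot.sleep(.5); print(bot.sign_off())"
```

```text
the job is handed in; nothing more can be done
None
```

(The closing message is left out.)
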